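# Seat the keyed tube block in the desk heater

### The arm

A 6-joint arm with a two-finger parallel gripper is mounted at the origin on a cart in front of the work surface, level with it; the furniture and walls round the work are solid. World frame = base frame: x ahead of the robot, y to its left, z up, the work surface at z = 0. Lengths are in m, angles in rad, forces in N, time in s.
With the tool pointing down it reaches from about 0.35 to 0.775 m from the base axis. Payload 5.5 kg.
Tool frame: the origin (TCP) lies on the mounting face of the last link; the fingertips stand 173 mm ahead of it and the grasp point (between the pads) lies 155 mm ahead of it; z points along the fingers, y is the line along which they close (so a half turn about z gives the same grasp; the last joint's range is limited). The gripper opens to 85 mm and grips with 20 to 120 N. Pads are 22 mm wide; open, the fingers measure 114 mm over their backs; the gripper's body (76 mm by 85 mm) begins 54 mm behind the grasp point. The pads swing forward as they close: fully open they stand 13 mm farther back than shut.
Start: joints at [-1.249, 0.313, 0.046, 1.304, 0, 1.431], TCP at [0.256, -0.515, 0.405] pointing down, gripper open.
Joint ranges: [-2.76, 2.76], [-0.86, 1.69], [-1.03, 1.26], [-2.2, 2.34], [-1.47, 1.5], [-3.14, 3.14]. Speed limits (rad/s): [2.57, 2.57, 3.14, 3.14, 3.14, 3.14].

### API

Orientations are given as a 3x3 rotation matrix whose columns are the frame's x, y, z axes.
In Python, from plant import arm, capture, observe gives the robot as it stands (arm), with the cameras as plain functions and the readings as plain functions.
- The arm moves only by the tool shift_gripper, called after "Call:" as name(argument=value, ...) on one line, values as JSON. Schema: {"type":"object","properties":{"offsets":{"type":"object","properties":{"ticks":{"type":"array","items":{"type":"array","items":{"type":"number"},"minItems":6,"maxItems":6},"minItems":1,"maxItems":12}},"additionalProperties":false,"required":["ticks"]},"jaw":{"type":"number"},"force":{"type":"number"},"only":{"type":"string"},"quiet":{"type":"boolean"},"lines":{"type":"string"}},"required":["offsets"],"additionalProperties":false}. offsets is an object whose key "ticks" holds a list of rows, 1 to 12 of them, each of 6 numbers: dx, dy, dz in parts of the range, where 1.0 means 0.3 m, then a rotation vector rx, ry, rz in shares of 4 rad (1.0 is 4 rad); each row is the pose to reach, as a shift and turn from the pose commanded when the call began, along the tool's axes at that moment; what a row does not reach only later rows make up. A row lasts 1/12 s, in which the tool goes at most 0.0417 m and 0.125 rad, less where a joint would pass 70% of its speed; a pose out of reach is approached as far as the arm can. jaw is the finger opening in m, set as the call begins (left out keeps the last). The fingers move at their own pace and stop on an object; force is the grip in N (left out, the last holds). Time passes only in rows, so rows that do not move let the fingers close. The tool returns the time, the measured TCP pose, the force, the opening and the grip force at its end. only (a regular expression) keeps the lines of the reply that match it, lines (a string "A,B") keeps lines A to B, and quiet returns only ok. No shift or turn number may pass 1 either way. Input that does not fit is refused with a message, and nothing moves.
- observe(): the state, without advancing time (a new reading comes with each control period).
- capture(name): name is "scene" or "top"; returns a dict with "img" (420x560x3 uint8, red, green, blue), "mtx" (3x3 intrinsics, pixels), "view" (4x4, takes a point from world to camera coordinates). Camera axes: x right, y down, z forward; pixel columns grow to the right and rows downward; lengths in m; the calibration is good to about 2 mm. A picture is of the moment at which its call begins. There is no depth.
- arm.hand_in(): hands the job in; it is judged then, once.
The state is a dict: "t": time; "joint_pos": joint angles; "qvel": joint speeds; "joint_torque": joint torques, N m; "position": TCP position; "tool_rot": TCP orientation; "ft_force": force on the tool from outside, world axes, zero at the start; "moment": the same for the moment, N m; "opening": finger opening in m; "finger_force": force on a finger pad.
Only numpy, scipy, OpenCV 4.12 (cv2) and the standard library are available. Lean on these libraries where they do the work, as an engineer would, in place of code of your own. Each camera call takes 0.05 s, during which the arm holds its last target. There are 200 camera calls.

### The job

Take the aluminium tube block with the blue fin (the one with a cut-off corner) by its fin, turn it so that its cut corner lines up with the filled corner of the heater's square pocket, lower it in until it stands fully home on the pocket floor, and let go. Do not drop it in, and leave the other block with the orange fin where it stands.

Things in the scene. Friction and masses are not known exactly. Their poses are not given: they have to be found in the camera images.
- tube_block: The loose block to seat: aluminium, 60 x 60 x 56 mm high, 350 g, its +x+y corner cut off at 45 degrees (28 mm off each side), a blue dot by the cut. Blue upright fin mid-top: 12 mm thick along the block's x, 40 mm long along its y, 56 to 98 mm above the underside; grip it from above across its thickness. Three tube wells. Origin: underside, centre of the full square; z up.
- spare_block: The other block, loose, to be left: same aluminium 60 x 60 x 56 mm and same fin, but orange, four wells, no cut corner, so it does not fit. Origin: centre of the underside.
- heater: White fixed heater, grey console on its front (-x). Top rim 66 mm high, 120 mm along y, x -105 to +60 mm. Origin at desk height under the pocket's centre. Pocket 70 x 70 mm along the heater's x and y; top 8 mm flares at 45 degrees to 86 x 86. Its +x+y corner (blue dot) is filled by a 45 degree face 27.6 mm from the centre, so the block enters only with its x, y along the heater's x, y.
- pocket (a point): Centre of the pocket floor, 14 mm above the desk (52 mm below the heater's rim); axes as the heater's.

How it is judged:
At the end, for the whole second after the job is handed in: The blue-finned block stands upright (within 7 degrees) in the heater's pocket, its underside within 6 mm of the pocket floor, its axis within 12 mm of the pocket's centre, its sides along the pocket's within 15 degrees, at rest (horizontal distance between tube_block and pocket below 0.012 m and z of tube_block in the frame of pocket below 0.006 m and angle between the x axis of tube_block and the x axis of heater, either way round below 0.26 rad and angle between tube_block's own z axis and vertical below 0.12 rad and linear speed of tube_block below 0.02 m/s); the robot touches nothing.
It fails at once if the blue-finned block is dropped (falls free by more than about 5 cm) (linear speed of tube_block above 1 m/s and contact force between the fingers and tube_block below 0.1 N).
It fails at once if the orange-finned block is shifted by more than 4 cm (distance of spare_block from where it was at the start of the episode above 0.04 m).
It also fails if it takes over 35 s, if anything falls off the work surface, if the arm or the gripper's body presses on something with over 40 N, if the wrist force passes 120 N, or if a joint passes its speed limit or range.

## Working session

There is one attempt and no reset: what is moved stays moved. The work goes in short steps, Python scripts to look and compute and a tool call to move; the robot and the scene stay as the last step left them, time stands still between calls to the robot, and variables do not carry over. Pictures are saved under pics/ and viewed, at most 10 in all, crops included, and the job is handed in when it is done.

```bash
ls; mkdir -p pics
```

Run:
```python
from plant import arm, capture, observe
import cv2,numpy as np
s=observe();print(s['t'],s['position'],s['tool_rot'],s['opening'])
for n in("scene","top"):
    c=capture(n);cv2.imwrite(f"pics/{n}0.png",c["img"][:,:,::-1]);np.savez(f"pics/{n}.npz",**c)
    print(n,c["mtx"].round(1).tolist(),c["view"].round(3).tolist())
```

```text
pics
plant.py
0.0 [ 0.25610764 -0.51458444  0.40379541] [[ 8.95266405e-01  4.45530846e-01 -5.74271485e-04]
 [ 4.45531134e-01 -8.95264712e-01  1.76196083e-03]
 [ 2.70882904e-04 -1.83328016e-03 -9.99998283e-01]] 0.08519375779226833
scene [[540.4, 0.0, 280.3], [0.0, 540.4, 218.7], [0.0, 0.0, 1.0]] [[0.769, -0.639, -0.009, -0.43], [-0.334, -0.391, -0.858, 0.191], [0.544, 0.663, -0.514, 0.931], [0.0, 0.0, 0.0, 1.0]]
top [[420.6, 0.0, 287.0], [0.0, 420.6, 209.0], [0.0, 0.0, 1.0]] [[-0.027, -1.0, 0.007, -0.041], [-0.985, 0.026, -0.171, 0.486], [0.17, -0.011, -0.985, 0.808], [0.0, 0.0, 0.0, 1.0]]
```

View pics/top0.png

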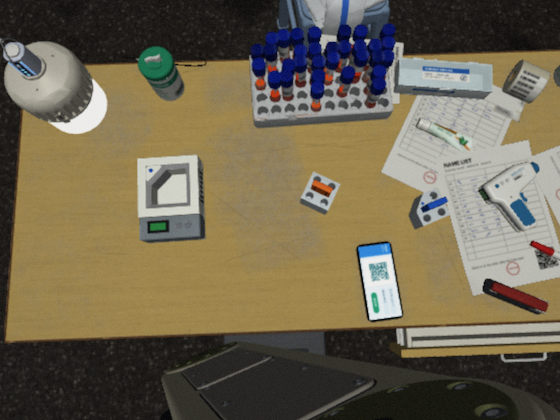

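View pics/scene0.png

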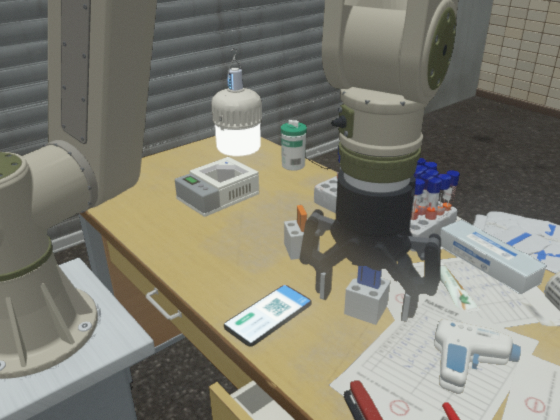

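The top view shows the heater around (170,198), the blue-finned block around (432,206) and the orange one around (320,191). Next I enlarge the blue block and the heater.

Run:
```python
import cv2,numpy as np
i=np.load("pics/top.npz")["img"][:,:,::-1]
a=cv2.resize(i[180:240,400:465],None,fx=8,fy=8,interpolation=cv2.INTER_CUBIC);cv2.imwrite("pics/blk.png",a)
a=cv2.resize(i[145:245,130:210],None,fx=6,fy=6,interpolation=cv2.INTER_CUBIC);cv2.imwrite("pics/heat.png",a)
```

```text
(no output)
```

View pics/blk.png

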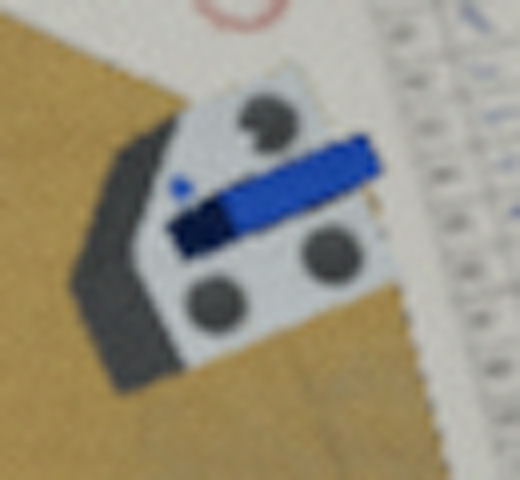

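View pics/heat.png

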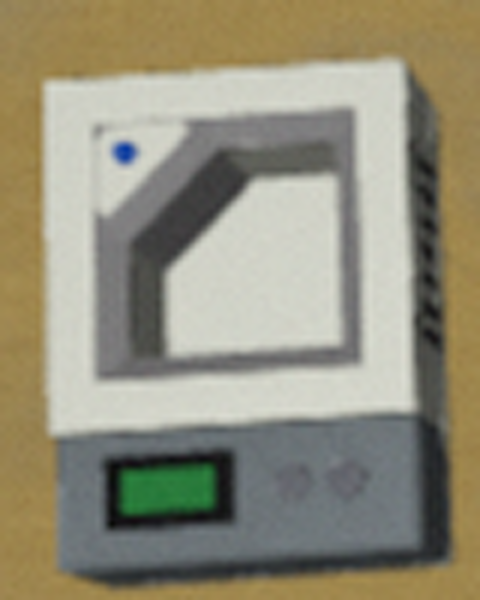

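Block crop: top-face corners at (188,368), (400,280) and (293,62), with the cut running from (135,247) to (185,108). The fin top's right end is at (360,135) and (382,172). Heater crop: rim corners at (43,83), (405,60), (418,415) and (50,435); flare corners at (352,108), (360,362) and (97,380).

Create h.py:
```python
import numpy as np
from scipy.optimize import least_squares
def proj(c,P):
    q=P@c["view"][:3,:3].T+c["view"][:3,3]; q=q@c["mtx"].T; return q[:,:2]/q[:,2:]
def world(P,p): 
    c,s=np.cos(p[2]),np.sin(p[2]); return np.array(P,float)@np.array([[c,-s,0],[s,c,0],[0,0,1]]).T+[p[0],p[1],0]
def fit(c,P,uv,p0):
    P=np.array(P)/1000; r=least_squares(lambda p:(proj(c,world(P,p))-uv).ravel(),p0,loss='soft_l1')
    return r.x,r.fun.reshape(-1,2)
def px(uv,s,o): return (np.array(uv)+.5)/s-.5+o
```

Run:
```python
from h import *
c=np.load("pics/top.npz")
b,r=fit(c,[[-30,30,56],[-30,-30,56],[30,-30,56],[2,30,56],[30,2,56],[6,-20,98],[-6,-20,98]],px([[188,368],[400,280],[293,62],[135,247],[185,108],[360,135],[382,172]],8,[400,180]),[.4,-.3,.35])
print(b,r.round(1).tolist())
h,r=fit(c,[[60,60,66],[60,-60,66],[-60,-60,66],[-60,60,66],[43,-43,66],[-43,-43,66],[-43,43,66]],px([[43,83],[405,60],[418,415],[50,435],[352,108],[360,362],[97,380]],6,[130,145]),[.4,.3,0])
print(h,r.round(1).tolist())
o,_=fit(c,[[0,0,98]],np.array([[321,187]]),[.4,0,0]);print(o)
```

```text
[ 0.48027876 -0.33775787  0.36540372] [[-0.5, 0.2], [0.2, -0.2], [0.3, -0.2], [-0.9, 0.6], [-0.5, 0.0], [0.6, -0.9], [0.7, 0.2]]
[0.53410251 0.18179327 0.04267271] [[0.1, -0.3], [-0.2, -0.3], [-0.3, -0.6], [-0.6, 0.2], [0.4, 0.4], [0.4, 0.3], [0.2, 0.2]]
[ 0.51576903 -0.11878982  0.        ]
```

Add to h.py:
```python
from scipy.spatial.transform import Rotation as R
def go(s,x,y,z,byaw):
    "shift for TCP at x,y,z, pointing down, tool y along block-x at byaw"
    a=byaw+np.pi/2; c,n=np.cos(a),np.sin(a)
    T=np.array([[c,n,0],[n,-c,0],[0,0,-1]]); M=np.array(s["tool_rot"])
    print((M.T@(np.array([x,y,z])-s["position"])).round(4),R.from_matrix(M.T@T).as_rotvec().round(4),s["t"])
```

Run:
```python
from plant import arm, capture, observe
from h import *
go(observe(),.480,-.338,.33,.3654)
```

```text
[ 0.2791 -0.0582  0.074 ] [-1.2000e-03 -1.4000e-03 -1.4744e+00] 0.1
```

The rows are not in the units I measure in: shifts go in shares of 0.3 m and turns go in shares of 4 rad. I convert before sending: 0.279 m is 0.93, 0.27 m is 0.9, -1.44 rad is -0.36.

Call:
shift_gripper(offsets={"ticks": [[0.0933, -0.02, 0.0233, 0, 0, -0.03], [0.1867, -0.04, 0.05, 0, 0, -0.06], [0.28, -0.06, 0.0733, 0, 0, -0.09], [0.3733, -0.0767, 0.1, 0, 0, -0.12], [0.4667, -0.0967, 0.1233, 0, 0, -0.15], [0.56, -0.1167, 0.15, 0, 0, -0.18], [0.6533, -0.1367, 0.1733, 0, 0, -0.21], [0.7467, -0.1567, 0.2, 0, 0, -0.24], [0.8333, -0.1733, 0.2233, 0, 0, -0.27], [0.9, -0.1933, 0.2467, 0, 0, -0.3], [0.93, -0.1933, 0.2467, -0.0003, -0.0003, -0.33], [0.93, -0.1933, 0.2467, -0.0003, -0.0003, -0.36]]}, jaw=0.085, force=60)

```text
t: 1.1
position: [0.4816, -0.3367, 0.3294]
tool_rot: [[-0.334, 0.943, -0.001], [0.943, 0.334, 0.0], [0.001, -0.0, -1.0]]
ft_force: [0.1, -0.3, 0.3]
opening: 0.0852
finger_force: 0.0
```

Run:
```python
from plant import arm, capture, observe
from h import *
import cv2
go(observe(),.480,-.338,.235,.3654)
for n in("scene","top"):
    c=capture(n);np.savez(f"pics/{n}1.npz",**c)
    u=proj(c,world(np.array([[0,0,98],[0,0,0]])/1000,[.48,-.338,.3654]))
    print(n,u)
    o=np.clip(u[0].astype(int)-50,0,None);k=c["img"][o[1]:o[1]+100,o[0]:o[0]+100,::-1]
    cv2.imwrite(f"pics/{n}1.png",cv2.resize(k,None,fx=5,fy=5,interpolation=cv2.INTER_CUBIC));print(o)
go(observe(),.480,-.338,.235,.3654)
```

```text
[-0.0008 -0.0019  0.0944] [-0.0004 -0.0007 -0.0252] 1.1
scene [[371.01228033 265.0036606 ]
 [366.7660029  309.49839232]]
[321 215]
top [[437.26013274 202.52952874]
 [420.72244951 211.10020491]]
[387 152]
[ 0.     -0.0005  0.095 ] [-0.0006  0.0002 -0.0326] 1.2
```

View pics/scene1.png

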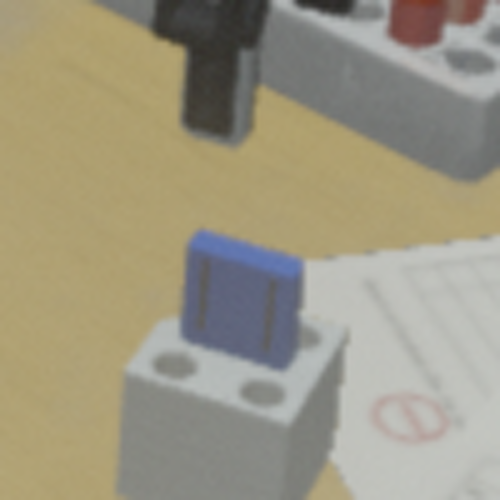

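The fin's top centre is at about (246,250) in the crop and I predicted (250,250), so the estimate holds. I descend and grip.

Converted, 0.095 m is 0.3167, 0.085 m is 0.2833, -0.033 rad is -0.0083.

Call:
shift_gripper(offsets={"ticks": [[0, 0, 0.0833, 0, 0, -0.0083], [0, 0, 0.1667, 0, 0, -0.0083], [0, 0, 0.2333, 0, 0, -0.0083], [0, 0, 0.2833, 0, 0, -0.0083], [0, 0, 0.3167, 0, 0, -0.0083], [0, 0, 0.3167, 0, 0, -0.0083], [0, 0, 0.3167, 0, 0, -0.0083]]})

```text
t: 1.78
position: [0.4799, -0.3389, 0.2356]
tool_rot: [[-0.354, 0.935, -0.0], [0.935, 0.354, -0.001], [-0.001, -0.0, -1.0]]
ft_force: [-0.0, -0.5, 0.4]
opening: 0.0848
finger_force: 0.0
```

Call:
shift_gripper(offsets={"ticks": [[0, 0, 0, 0, 0, 0], [0, 0, 0, 0, 0, 0], [0, 0, 0, 0, 0, 0], [0, 0, 0, 0, 0, 0], [0, 0, 0, 0, 0, 0], [0, 0, 0, 0, 0, 0], [0, 0, 0, 0, 0, 0], [0, 0, 0, 0, 0, 0], [0, 0, 0, 0, 0, 0], [0, 0, 0, 0, 0, 0], [0, 0, 0, 0, 0, 0], [0, 0, 0, 0, 0, 0]]}, jaw=0, force=70)

```text
t: 2.78
position: [0.4803, -0.3388, 0.236]
tool_rot: [[-0.356, 0.934, 0.001], [0.934, 0.356, -0.002], [-0.002, 0.0, -1.0]]
ft_force: [-0.1, 0.2, 4.4]
opening: 0.0113
finger_force: 69.9
```

Converted, -0.15 m is -0.5, -0.14 m is -0.4667.

Call:
shift_gripper(offsets={"ticks": [[0, 0, -0.0333, 0, 0, 0], [0, 0, -0.1, 0, 0, 0], [0, 0, -0.1833, 0, 0, 0], [0, 0, -0.2833, 0, 0, 0], [0, 0, -0.3833, 0, 0, 0], [0, 0, -0.4667, 0, 0, 0], [0, 0, -0.5, 0, 0, 0], [0, 0, -0.5, 0, 0, 0], [0, 0, -0.5, 0, 0, 0]]})

```text
t: 3.53
position: [0.48, -0.3383, 0.3847]
tool_rot: [[-0.356, 0.934, -0.0], [0.934, 0.356, -0.0], [-0.0, -0.0, -1.0]]
ft_force: [-0.5, 0.4, -5.9]
opening: 0.0112
finger_force: 69.0
```

Run:
```python
from plant import arm, capture, observe
from h import *
import cv2
s=observe()
go(s,.5341,.1818,.386,.0427)
for n in("scene","top"):
    c=capture(n);np.savez(f"pics/{n}2.npz",**c)
    u=proj(c,np.array([s["position"]-np.array([0,0,.155])]))
    print(n,u)
    o=np.clip(u[0].astype(int)-50,0,None);k=c["img"][o[1]:o[1]+100,o[0]:o[0]+100,::-1]
    cv2.imwrite(f"pics/{n}2.png",cv2.resize(k,None,fx=5,fy=5,interpolation=cv2.INTER_CUBIC));print(o)
```

```text
[ 0.4668  0.2358 -0.0016] [-0.0004  0.0004  0.3214] 3.5333
scene [[377.6652119  196.97927366]]
[327 146]
top [[467.23991823 187.11931943]]
[417 137]
```

View pics/scene2.png

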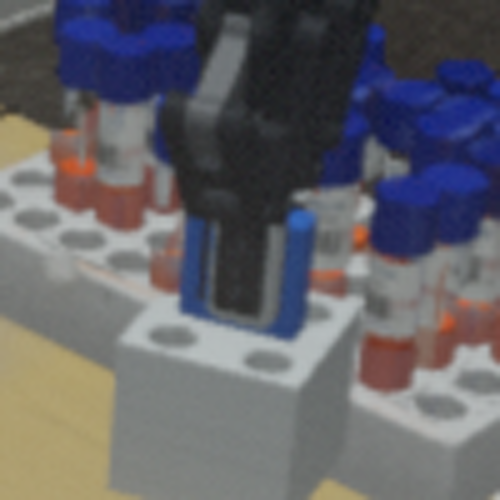

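The block hangs upright, with the pads central on the fin in the crop and the wells level. I carry it over to above the heater.

Converted, 0.3 m is 1, 0.29 m is 0.9667, 0.21 rad is 0.0525.

Call:
shift_gripper(offsets={"ticks": [[0.0333, 0.0167, 0, 0, 0, 0.0025], [0.1, 0.05, 0, 0, 0, 0.005], [0.2, 0.1, 0, 0, 0, 0.01], [0.3, 0.15, 0, 0, 0, 0.015], [0.4, 0.2, 0, 0, 0, 0.02], [0.5, 0.25, 0, 0, 0, 0.025], [0.6, 0.3, 0, 0, 0, 0.03], [0.7, 0.35, 0, 0, 0, 0.035], [0.8, 0.4, 0, 0, 0, 0.04], [0.9, 0.45, 0, 0, 0, 0.045], [0.9667, 0.4833, 0, 0, 0, 0.05], [1, 0.5, 0, 0, 0, 0.0525]]})

```text
t: 4.63
position: [0.5126, -0.0018, 0.3831]
tool_rot: [[-0.156, 0.988, -0.004], [0.988, 0.156, 0.0], [0.001, -0.003, -1.0]]
ft_force: [-0.4, 0.9, -4.6]
opening: 0.0106
finger_force: 68.8
```

Call:
shift_gripper(offsets={"ticks": [[0.0333, 0.0167, 0, 0, 0, 0.0025], [0.1, 0.05, 0, 0, 0, 0.005], [0.2, 0.1, 0, 0, 0, 0.01], [0.3, 0.15, 0, 0, 0, 0.015], [0.4, 0.2067, 0, 0, 0, 0.02], [0.4833, 0.25, 0, 0, 0, 0.025], [0.5333, 0.2767, 0, 0, 0, 0.0275], [0.5533, 0.2867, 0, 0, 0, 0.0275], [0.5533, 0.2867, 0, 0, 0, 0.0275], [0.5533, 0.2867, 0, 0, 0, 0.0275]]})

```text
t: 5.47
position: [0.5725, 0.1722, 0.3834]
tool_rot: [[-0.045, 0.999, -0.003], [0.999, 0.045, -0.002], [-0.002, -0.003, -1.0]]
ft_force: [0.4, -0.6, -4.8]
opening: 0.0111
finger_force: 68.8
```

Run:
```python
from plant import arm, capture, observe
from h import *
import cv2
s=observe();print(s["position"])
go(s,.5341,.1818,.386,.0427)
for n in("scene","top"):
    c=capture(n);np.savez(f"pics/{n}3.npz",**c)
    u=proj(c,np.array([s["position"]-np.array([0,0,.22])]))
    print(n,u)
    o=np.clip(u[0].astype(int)-[70,60],0,None);k=c["img"][o[1]:o[1]+120,o[0]:o[0]+140,::-1]
    cv2.imwrite(f"pics/{n}3.png",cv2.resize(k,None,fx=5,fy=5,interpolation=cv2.INTER_CUBIC));print(o)
```

```text
[0.57251493 0.17220886 0.38342937]
[ 0.0113 -0.038  -0.0025] [-0.0028  0.0024  0.0019] 5.4667
scene [[237.30006177 130.41729325]]
[167  70]
top [[158.35524178 151.52567313]]
[88 91]
```

View pics/scene3.png

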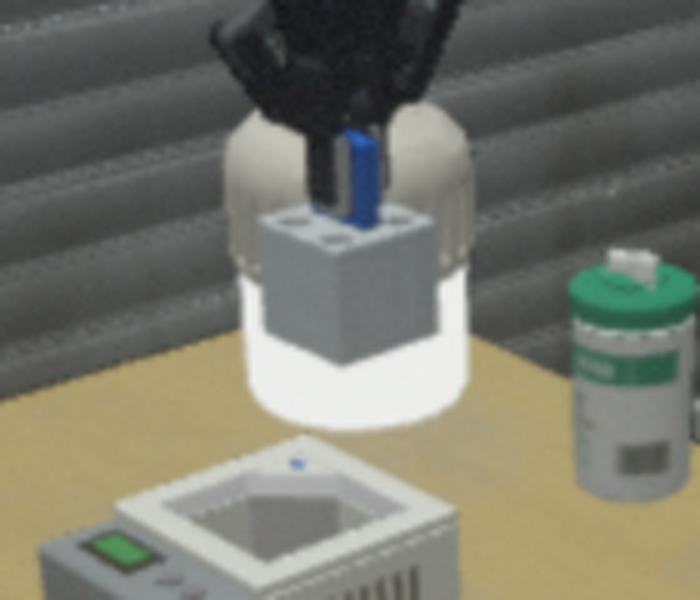

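The block hangs over the far side of the heater, because I miscounted the rows in my second call. In the scene crop the rim corners are at (305,436), (457,513) and (115,505). I correct the position and refit the heater from this view.

Converted, 0.07 m is 0.2333, 0.06 m is 0.2, -0.003 rad is -0.0008.

Call:
shift_gripper(offsets={"ticks": [[0.02, -0.0667, 0, 0, 0, 0], [0.0367, -0.1267, 0, -0.0008, 0.0005, 0.0005], [0.0367, -0.1267, 0, -0.0008, 0.0005, 0.0005], [0.0367, -0.1267, 0.0667, -0.0008, 0.0005, 0.0005], [0.0367, -0.1267, 0.1333, -0.0008, 0.0005, 0.0005], [0.0367, -0.1267, 0.2, -0.0008, 0.0005, 0.0005], [0.0367, -0.1267, 0.2333, -0.0008, 0.0005, 0.0005], [0.0367, -0.1267, 0.2333, -0.0008, 0.0005, 0.0005], [0.0367, -0.1267, 0.2333, -0.0008, 0.0005, 0.0005]]})

```text
t: 6.32
position: [0.5346, 0.181, 0.3151]
tool_rot: [[-0.041, 0.999, 0.003], [0.999, 0.041, 0.001], [0.0, 0.003, -1.0]]
ft_force: [-0.5, 0.0, -4.1]
opening: 0.0113
finger_force: 70.1
```

Run:
```python
from plant import arm, capture, observe
from h import *
import cv2
c=np.load("pics/scene3.npz")
h,r=fit(c,[[60,60,66],[60,-60,66],[-60,60,66]],px([[305,436],[457,513],[115,505]],5,[167,70]),[.53,.18,.04])
print(h,r.round(1).tolist())
s=observe();print(s["position"])
go(s,.5341,.1818,.312,.0427)
k=[]
for n,o in(("scene",[165,120]),("top",[100,120])):
    c=capture(n);np.savez(f"pics/{n}4.npz",**c)
    k.append(cv2.resize(c["img"][o[1]:o[1]+110,o[0]:o[0]+80,::-1],None,fx=5,fy=5,interpolation=cv2.INTER_CUBIC))
cv2.imwrite("pics/both4.png",np.hstack(k))
```

```text
[0.53193538 0.18177153 0.04060194] [[0.5, -0.0], [0.3, -0.3], [-1.0, 0.2]]
[0.53456903 0.18099178 0.31511029]
[ 0.0008 -0.0004  0.0031] [ 0.0026 -0.0004 -0.0017] 6.3167
```

View pics/both4.png

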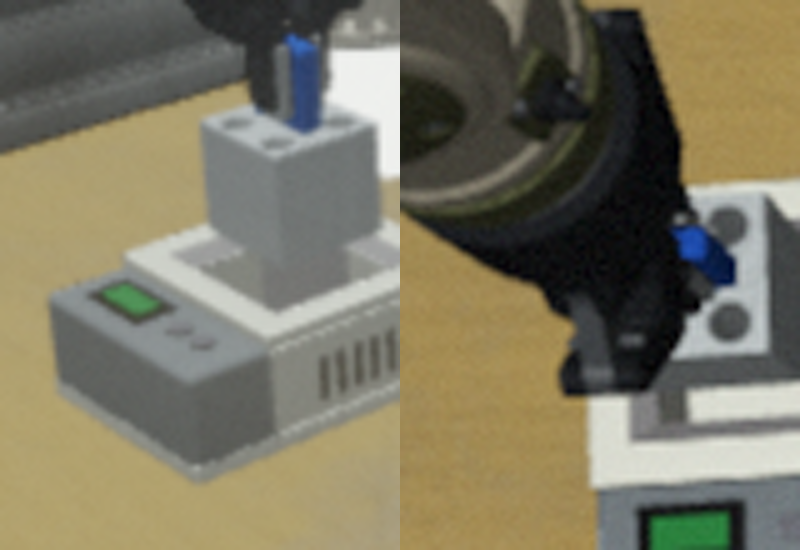

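Left half: block top corners at (200,125), (275,163) and (378,122), with the bottom front corner at (283,262); rim corners at (122,250) and (275,338). I compare the block pose with the heater in this same view.

Run:
```python
from h import *
c=np.load("pics/scene4.npz");o=[165,120]
for z in(79,81):
    b,r=fit(c,[[-30,30,56+z],[-30,-30,56+z],[30,-30,56+z],[-30,-30,z]],px([[200,125],[275,163],[378,122],[283,262]],5,o),[.53,.18,.04]);print(z,b,r.round(1).tolist())
h,r=fit(c,[[-60,60,66],[-60,-60,66]],px([[122,250],[275,338]],5,o),[.53,.18,.04]);print(h,r.round(1).tolist())
```

```text
79 [0.53584056 0.18444638 0.05037077] [[-0.2, -0.6], [0.1, -0.8], [-0.1, 0.3], [0.1, 1.4]]
81 [0.53335466 0.18057152 0.04991687] [[-0.3, -0.7], [0.1, -0.8], [0.0, 0.2], [0.1, 1.5]]
[0.53582585 0.18481343 0.05895344] [[0.2, 0.6], [-0.2, -0.5]]
```

The views agree to within about 2 mm, and the pocket leaves 5 mm of clearance. I lower slowly and watch the force.

Converted, 0.058 m is 0.1933, 0.055 m is 0.1833, -0.002 rad is -0.0005.

Call:
shift_gripper(offsets={"ticks": [[0.0033, -0.0033, 0.0267, 0.0005, 0, -0.0005], [0.0033, -0.0033, 0.0533, 0.0005, 0, -0.0005], [0.0033, -0.0033, 0.08, 0.0005, 0, -0.0005], [0.0033, -0.0033, 0.1067, 0.0005, 0, -0.0005], [0.0033, -0.0033, 0.1267, 0.0005, 0, -0.0005], [0.0033, -0.0033, 0.1467, 0.0005, 0, -0.0005], [0.0033, -0.0033, 0.1667, 0.0005, 0, -0.0005], [0.0033, -0.0033, 0.1833, 0.0005, 0, -0.0005], [0.0033, -0.0033, 0.1933, 0.0005, 0, -0.0005], [0.0033, -0.0033, 0.1933, 0.0005, 0, -0.0005]]})

```text
t: 7.25
position: [0.5335, 0.1826, 0.2562]
tool_rot: [[-0.044, 0.999, 0.0], [0.999, 0.044, 0.001], [0.001, 0.0, -1.0]]
ft_force: [0.2, 0.0, -4.5]
opening: 0.0112
finger_force: 70.2
```

No contact yet and the sideways force is near zero. I lower the last 6 mm or so.

Converted, 0.006 m is 0.02, 0.005 m is 0.0167.

Call:
shift_gripper(offsets={"ticks": [[0, 0, 0.0067, 0, 0, 0], [0, 0, 0.0133, 0, 0, 0], [0, 0, 0.0167, 0, 0, 0], [0, 0, 0.02, 0, 0, 0], [0, 0, 0.02, 0, 0, 0], [0, 0, 0.02, 0, 0, 0]]})

```text
t: 7.75
position: [0.5338, 0.1827, 0.2511]
tool_rot: [[-0.044, 0.999, 0.002], [0.999, 0.044, 0.001], [0.001, 0.002, -1.0]]
ft_force: [0.1, -0.6, -4.4]
opening: 0.0112
finger_force: 70.3
```

Converted, 0.002 m is 0.0067, 0.001 m is 0.0033.

Call:
shift_gripper(offsets={"ticks": [[0, 0, 0.0033, 0, 0, 0], [0, 0, 0.0067, 0, 0, 0], [0, 0, 0.0067, 0, 0, 0], [0, 0, 0.0067, 0, 0, 0]]})

```text
t: 8.08
position: [0.5338, 0.1828, 0.25]
tool_rot: [[-0.044, 0.999, 0.002], [0.999, 0.044, 0.001], [0.001, 0.003, -1.0]]
ft_force: [-2.3, -0.4, 4.7]
opening: 0.0111
finger_force: 71.4
```

The wrist force now points upward, so the block is on the floor at the expected height (TCP 0.250). I open the gripper and then retreat.

Call:
shift_gripper(offsets={"ticks": [[0, 0, 0, 0, 0, 0], [0, 0, 0, 0, 0, 0], [0, 0, 0, 0, 0, 0], [0, 0, 0, 0, 0, 0], [0, 0, 0, 0, 0, 0], [0, 0, 0, 0, 0, 0], [0, 0, 0, 0, 0, 0], [0, 0, 0, 0, 0, 0], [0, 0, 0, 0, 0, 0], [0, 0, 0, 0, 0, 0]]}, jaw=0.085)

```text
t: 8.92
position: [0.5338, 0.1827, 0.2491]
tool_rot: [[-0.044, 0.999, 0.001], [0.999, 0.044, 0.001], [0.001, 0.001, -1.0]]
ft_force: [0.8, -0.2, -0.3]
opening: 0.0848
finger_force: 0.0
```

Call:
shift_gripper(offsets={"ticks": [[0, 0, -0.0333, 0, 0, 0], [0, 0, -0.1, 0, 0, 0], [0, 0, -0.2, 0, 0, 0], [0, 0, -0.3, 0, 0, 0], [0, 0, -0.4, 0, 0, 0], [0, 0, -0.4667, 0, 0, 0], [0, 0, -0.4667, 0, 0, 0]]})

```text
t: 9.5
position: [0.5345, 0.1828, 0.3952]
tool_rot: [[-0.044, 0.999, 0.011], [0.999, 0.044, 0.002], [0.002, 0.011, -1.0]]
ft_force: [1.3, 0.1, 0.0]
opening: 0.0851
finger_force: 0.0
```

Run:
```python
from plant import arm, capture, observe
import cv2,numpy as np
o=[165,120];c=capture("scene")
cv2.imwrite("pics/end.png",cv2.resize(c["img"][80:200,150:290,::-1],None,fx=5,fy=5,interpolation=cv2.INTER_CUBIC))
```

```text
(no output)
```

View pics/end.png

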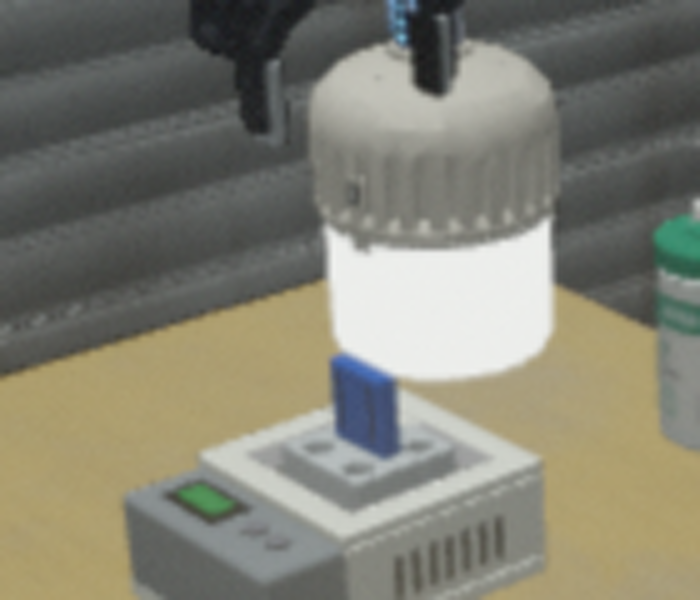

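The block sits level in the pocket around (365,460), its top just above the rim, and the gripper is well clear.

```bash
python3 -c "
from plant import arm, capture, observe
print(arm.hand_in())"
```

```text
the job is handed in; nothing more can be done
None
```

The blue-finned block is standing level on the heater's pocket floor with its cut corner at the filled corner, released without a drop. The gripper is clear, the orange-finned block was not touched, and I handed the job in at about 9.6 s; the hand-in gave no verdict.

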